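# Lay the two-slide carrier on the inspection stand

## Robot

A 7-joint arm with a two-finger parallel gripper is mounted at the origin on the work surface; the furniture and walls round the work are solid. World frame = base frame: x ahead of the robot, y to its left, z up, the work surface at z = 0. Lengths are in m, angles in rad, forces in N, time in s.
With the tool pointing down it reaches from about 0.4 to 0.85 m from the base axis. Payload 4.5 kg.
Tool frame: the origin (TCP) lies at the very end of the fingers, on their centre line; the grasp point (between the pads) lies 19 mm behind it; y points along the fingers, x is the direction in which the jaws open and shut, and the axes are right-handed (so a half turn about y gives the same grasp; the last joint's range is limited). The gripper opens to 88 mm and grips with 3 to 60 N. Pads are 18 mm wide; open, the fingers measure 123 mm over their backs; the gripper's body (75 mm by 187 mm) begins 45 mm behind the grasp point.
Start: joints at [1.346, 0.689, -0.195, 1.565, 0.157, 0.902, -0.215], TCP at [0.16, -0.604, 0.239] pointing down, gripper open.
Joint ranges: [-3.01, 3.01], [-0.46, 2.08], [-1.47, 1.51], [0.13, 2.56], [-1, 4.14], [0.04, 2.09], [-2.66, 2.66]. Speed limits (rad/s): [2.57, 2.57, 3.14, 3.14, 3.14, 3.14, 3.14].

## Interface

Orientations are given as a unit quaternion [x, y, z, w].
In Python, from plant import r gives the robot as it stands.
- The arm moves only by the shell command python3 -m inch 'ROWS' [OPENING] [FORCE]. ROWS is JSON, a list of rows, each a list of 6 numbers: the shift along the tool's x, y, z in mm, then the turn, a rotation vector about the tool's x, y, z in rad. In form: [[x, y, z, ax, ay, az], ...]. A call has 1 to 12 rows; each row shifts and turns the commanded pose from where the row before left it, along the tool's axes as they then stand; what a row does not reach is not made up. A row lasts 1/12 s, in which the tool goes at most 41.7 mm and 7.16 degrees, less where a joint would pass 70% of its speed; a pose out of reach is approached as far as the arm can. A call is refused whole if a number of a shift passes 41.7 or a number of a turn 0.125, either way. A call with a gripper value outside its range is refused whole. OPENING is the finger opening in mm, from 0 to 88.1, set as the call begins (- or left out, the last holds). The fingers move at their own pace and stop on an object; FORCE is the grip in N (left out, the last holds). Time passes only in rows, so rows that do not move let the fingers close. It gives the time, the measured TCP pose, the force and the opening at its end, in the units of the state.
- r.get_state(): the state, without advancing time (a new reading comes with each control period).
- r.snapshot(name): name is "scene" or "side" or "wrist"; returns a dict with "img" (400x640x3 uint8, red, green, blue), "range_z" (400x640 float32, m along the optical axis (not along the pixel's ray), 0 where there is no reading), "mtx" (3x3 intrinsics, pixels), "camera_from_world" (4x4, takes a point from world to camera coordinates); the wrist camera has in their place "tool_from_camera" (4x4, takes a point from camera to tool coordinates, whose origin is the TCP and whose axes are the tool frame's). Camera axes: x right, y down, z forward; pixel columns grow to the right and rows downward; lengths in m; the calibration is good to about 2 mm. A picture is of the moment at which its call begins: read the wrist's pose just before it.
- r.finish_job(): hands the job in, once; it reports no verdict.
The state is a dict: "clock": time; "q": joint angles; "qd": joint speeds; "joint_torque": joint torques, N m; "tool_pos": TCP position; "eef_rot": TCP orientation; "contact_force": force on the tool from outside, world axes, zero at the start; "moment": the same for the moment, N m; "opening": opening from 0.0 (shut) to 1.0 (fully open).
Only numpy, scipy, OpenCV 4.12 (cv2) and the standard library are available. Lean on these libraries where they do the work, as an engineer would, in place of code of your own. Each camera call takes 0.05 s, during which the arm holds its last target.

## Task

Two flat slide carriers lie on the table. Pick up the longer one, which holds two slides, and gently lay it flat on the sloped board of the inspection stand, under the light bar: lengthwise up the slope, midway across the board, with its lower end down against the lip. Do not bump the light bar, leave the shorter carrier where it lies and do not push the cup or jar about.

Things in the scene. Friction and masses are not known exactly. Their poses are not given: they have to be found in the camera images.
- long_carrier: the longer slide carrier, loose: flat aluminium plate 170 x 40 x 6 mm, about 110 g, with two glass slides set end to end in its top. Origin at the centre of its underside, x along its length, z up out of the slide side. Either end may lead.
- short_carrier: the shorter slide carrier, loose, to be left alone: same plate but 95 x 40 x 6 mm with one slide. Origin at the centre of its underside, x along its length.
- board: sloped board of the inspection stand, fixed: flat, 200 mm up the slope by 170 mm across, inclined 25 degrees, low edge towards the robot, no side walls. Origin on its upper surface at its middle, 85 mm over the table; x points straight up the slope, y across to the left, z square out of the surface. Friction holds a carrier wherever it is let go on it.
- lip (a point): middle of the line where the board's surface meets the inner face of the lip along its low edge (92 mm down the slope from the board's middle). The lip is 8 mm thick and stands 12 mm out of the surface. The long carrier lies against it when its origin is 85 mm up the slope from this point.
- light_bar: inspection light, fixed to the stand: level bar 60 mm fore and aft, 226 mm wide, 22 mm thick, above the middle of the board (8 mm behind it). Origin at the centre of its underside, 265 mm over the table. It leaves no room for an upright gripper; a tool held square to the board passes in front of it. Two thin posts carry it, 97 mm behind the board's middle, 90 mm to either side.
- cup_1: loose bystander: small lidded cup 60 mm across, 56 mm tall; origin under its centre.
- faceted_jar: loose bystander: small glass jar 56 mm across, 52 mm tall; origin under its centre.

How it is judged:
At the end, for the whole second after the job is handed in: The long carrier lies still, slides up, flat on the board (6 degrees, 5 mm), its length within 12 degrees of straight up the slope, centre within 35 mm of the board's midline, lower end within 12 mm of the lip; the short carrier is within 30 mm of its start (z of long_carrier in the frame of board between -0.003 and 0.005 m and angle between the z axis of long_carrier and the z axis of board, either way round below 0.1 rad and angle between long_carrier's own z axis and vertical below 0.8 rad and angle between the x axis of long_carrier and the x axis of board, either way round below 0.21 rad and x of long_carrier in the frame of board between -0.012 and 0.005 m and y of long_carrier in the frame of board between -0.035 and 0.035 m and linear speed of long_carrier below 0.02 m/s and angular speed of long_carrier below 0.2 rad/s and distance of short_carrier from where it was at the start of the episode below 0.03 m); the robot touches nothing.
It fails at once if the light bar is bumped (more than 5 N) (contact force between any of the arm, the fingers, long_carrier and light_bar above 5 N).
It fails at once if the long carrier is dropped or thrown on the board (moving faster than 0.4 m/s at its surface) (distance between long_carrier and board below 0.1 m and z of long_carrier in the frame of board below 0.015 m and linear speed of long_carrier above 0.4 m/s).
It fails at once if the short carrier is moved more than 30 mm (distance of short_carrier from where it was at the start of the episode above 0.03 m).
It fails at once if the cup or jar is pushed more than 30 mm (distance of any of cup_1, faceted_jar from where it was at the start of the episode above 0.03 m).
It also fails if it takes over 43 s, if anything falls off the work surface, if the arm or the gripper's body presses on something with over 40 N, if the wrist force passes 120 N, or if a joint passes its speed limit or range.

## Working session

There is one attempt and no reset: what is moved stays moved. The work goes in short steps, Python scripts to look and compute and a shell command to move; the robot and the scene stay as the last step left them, time stands still between calls to the robot, and variables do not carry over. Pictures are saved under pics/ and viewed, and the job is handed in when it is done.

```bash
ls; mkdir -p pics; python3 - <<'E'
from plant import r
import cv2
s=r.get_state(); print({k:(v if not hasattr(v,'round') else v) for k,v in s.items()})
for n in ["scene","side","wrist"]:
    d=r.snapshot(n); cv2.imwrite(f"pics/{n}0.png",d["img"][:,:,::-1])
    import numpy as np; np.savez(f"{n}0.npz",**{k:np.array(v) for k,v in d.items()})
    print(n,[k for k in d]); 
E
```

```text
pics
{'clock': 0.0, 'q': array([ 1.34581501,  0.69002244, -0.19452247,  1.56635244,  0.15730259,
        0.90251323, -0.21506801]), 'qd': array([ 0.00030288, -0.00099901,  0.00086057, -0.00039027,  0.00119425,
       -0.00104012,  0.00070403]), 'joint_torque': array([ 7.98004166e-04, -5.27564013e+01, -1.26690812e+00, -1.53430778e+01,
       -5.25879557e-02,  6.51449023e-03,  1.84103264e-04]), 'tool_pos': array([ 0.15972779, -0.60357475,  0.23788402]), 'eef_rot': array([-0.55999023,  0.43183044, -0.43070958,  0.56073405]), 'contact_force': array([ 0.60778057, -0.51209817, -0.59184779]), 'moment': array([-0.00034305, -0.00010279,  0.06512713]), 'opening': 0.9992998224937595}
scene ['img', 'range_z', 'mtx', 'camera_from_world']
side ['img', 'range_z', 'mtx', 'camera_from_world']
wrist ['img', 'range_z', 'mtx', 'tool_from_camera']
```

View pics/scene0.png

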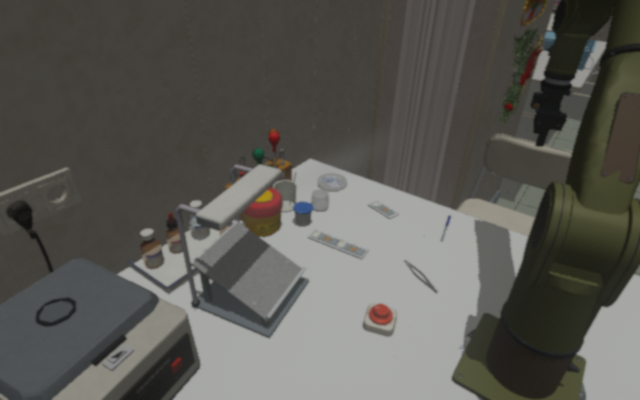

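View pics/side0.png

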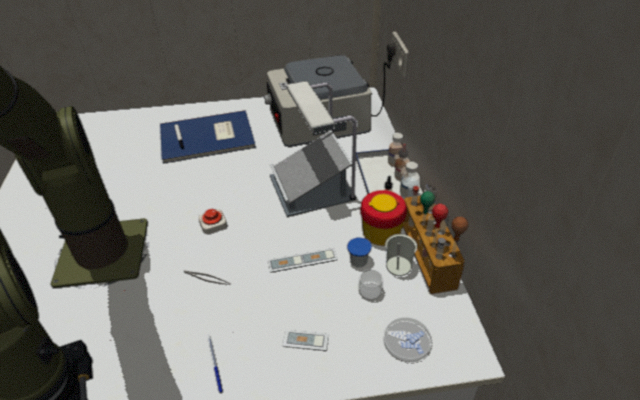

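View pics/wrist0.png

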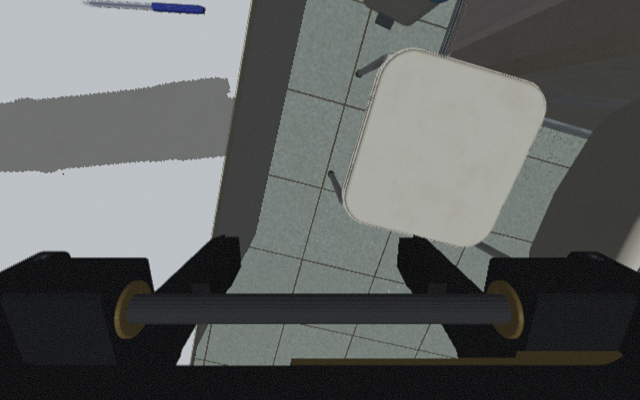

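The side view shows the long carrier at about (268..336, 258), the short one at (305,340), the blue-lidded cup at (359,252), the jar at (371,286) and the stand at (315,175). Next I locate them in world coordinates.

```bash
cat > h.py <<'E'
import numpy as np, cv2
from scipy.spatial.transform import Rotation as R
def cloud(d,T_wc=None):
    z=d["range_z"]; K=d["mtx"]; v,u=np.indices(z.shape)
    P=np.stack([(u-K[0,2])/K[0,0]*z,(v-K[1,2])/K[1,1]*z,z],-1)
    if T_wc is None: T_wc=np.linalg.inv(d["camera_from_world"])
    W=P@T_wc[:3,:3].T+T_wc[:3,3]; W[z<=0]=np.nan
    return W
def px(d,p):
    c=d["camera_from_world"]@np.append(p,1); q=d["mtx"]@c[:3]; return q[:2]/q[2]
E
python3 - <<'E'
from h import *
for n in ["side","scene"]:
    d=dict(np.load(n+"0.npz")); W=cloud(d)
    print(n,np.linalg.inv(d["camera_from_world"])[:3,3].round(3))
    pts={"side":dict(L1=(270,265),Lc=(303,260),L2=(334,257),S=(305,340),cup=(359,246),jar=(371,280),b1=(285,170),b2=(310,178),b3=(320,160),b4=(335,160),bar=(313,110),table=(250,300),lens=(384,205)),
     "scene":dict(L1=(312,237),Lc=(338,244),L2=(365,252),S=(383,210),cup=(303,210),jar=(320,198),b1=(220,270),b2=(250,260),b3=(270,260),bar=(240,195),table=(330,290))}[n]
    for k,(u,v) in pts.items(): print(k,W[v,u].round(4))
    # top view height map
    m=np.isfinite(W).all(-1)
    x,y,z=W[m].T; 
    img=np.zeros((500,500,3),np.uint8)
    col=d["img"][m]
    i=((0.95-x)/0.9*500).astype(int); j=((0.45-y)/0.9*500).astype(int)
    ok=(i>=0)&(i<500)&(j>=0)&(j<500)
    img[i[ok],j[ok]]=col[ok][:,::-1]
    cv2.imwrite(f"pics/top_{n}.png",img)
E
```

```text
side [ 0.455 -0.936  0.941]
L1 [ 0.4245 -0.1161  0.0052]
Lc [ 0.5069 -0.1109  0.0032]
L2 [ 0.5842 -0.1163  0.0065]
S [ 0.4854 -0.3397  0.0072]
cup [ 0.6423 -0.135   0.0565]
jar [ 0.6579 -0.2075  0.0138]
b1 [0.4915 0.1898 0.0556]
b2 [0.5548 0.1097 0.0822]
b3 [0.5902 0.1639 0.0985]
b4 [0.6289 0.1414 0.1104]
bar [0.5714 0.125  0.2854]
table [ 0.3719 -0.2134  0.0036]
lens [ 0.7194 -0.056   0.1076]
scene [0.04  0.65  0.717]
L1 [ 0.5732 -0.0851  0.0072]
Lc [ 0.4982 -0.103   0.0078]
L2 [ 0.4236 -0.1209  0.0058]
S [ 0.4809 -0.3274  0.0063]
cup [ 0.6303 -0.1179  0.0565]
jar [ 0.6345 -0.2066  0.0505]
b1 [0.5872 0.229  0.1055]
b2 [0.5716 0.1549 0.0905]
b3 [0.5476 0.1148 0.0755]
bar [0.5521 0.1844 0.2871]
table [0.4214 0.0467 0.0011]
```

View pics/top_side.png

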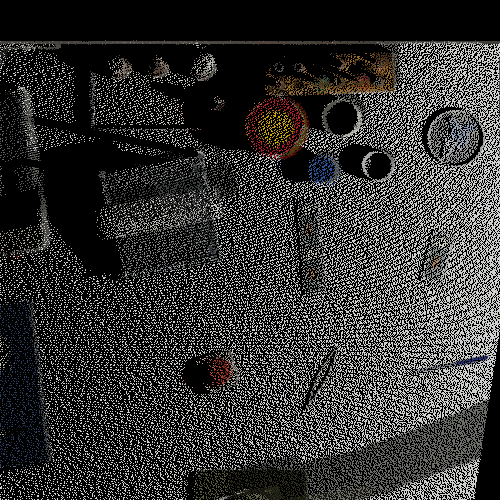

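```bash
python3 - <<'E'
from h import *
out=[]
for n in ["side","scene"]:
    d=dict(np.load(n+"0.npz")); 
    # rectify to z=0.006: window x 0.38..0.70, y -0.40..0.0 ; 1px=1mm ; col=(0-y), row=(0.70-x)
    P=d["mtx"]@d["camera_from_world"][:3]
    A=np.array([[0,-.0005,0.0],[-.0005,0,.70],[0,0,.006],[0,0,1]])
    H=P@A
    img=cv2.warpPerspective(d["img"],H,(800,600),flags=cv2.INTER_CUBIC|cv2.WARP_INVERSE_MAP)
    cv2.imwrite(f"pics/rect_{n}.png",img[:,:,::-1])
    W=cloud(d)
    # board plane
    m=np.isfinite(W).all(-1)
    p=W[m]
    b=p[(p[:,0]>.47)&(p[:,0]<.68)&(p[:,1]>.06)&(p[:,1]<.26)&(p[:,2]>.04)&(p[:,2]<.135)]
    # ransac
    rng=np.random.default_rng(0);best=None
    for _ in range(500):
        q=b[rng.choice(len(b),3,False)]; nn=np.cross(q[1]-q[0],q[2]-q[0]);nn/=np.linalg.norm(nn)+1e-12
        if nn[2]<0: nn=-nn
        if nn[2]<.8: continue
        k=abs((b-q[0])@nn)<.003
        if best is None or k.sum()>best.sum(): best=k
    q=b[best];c=q.mean(0);nn=np.linalg.svd(q-c)[2][2];nn*=np.sign(nn[2])
    print(n,best.sum(),len(b),"c",c.round(4),"tilt",np.degrees(np.arccos(nn[2])),"yaw upslope",np.degrees(np.arctan2(-nn[1],-nn[0])))
    u=np.array([-nn[0],-nn[1]]);u/=np.linalg.norm(u);ex=np.array([*(u*np.cos(np.radians(25))),np.sin(np.radians(25))]);ey=np.array([-u[1],u[0],0])
    print("ext x",np.percentile(q@ex,[.5,99.5]),"y",np.percentile(q@ey,[.5,99.5]), "z0.085 point x-range")
    t=p[(p[:,2]>.275)&(p[:,2]<.30)&(p[:,0]>.4)&(p[:,0]<.7)&(p[:,1]>0)&(p[:,1]<.35)]
    r_=cv2.minAreaRect((t[:,:2]*1000).astype(np.float32)); print("bar",len(t),r_,t[:,2].mean())
E
```

```text
side 2452 3159 c [0.5658 0.1569 0.0869] tilt 24.788240147536335 yaw upslope 10.5844570990171
ext x [0.46957688 0.66439566] y [-0.03032306  0.14066774] z0.085 point x-range
bar 1331 ((592.5136108398438, 167.9596710205078), (114.47835540771484, 233.02989196777344), 10.9650239944458) 0.28479250757065966
scene 5197 5642 c [0.5619 0.1723 0.0875] tilt 25.01255734882001 yaw upslope 10.753122783548106
ext x [0.47091877 0.66382021] y [-0.02508109  0.14374955] z0.085 point x-range
bar 2336 ((589.7317504882812, 173.36843872070312), (113.26248931884766, 225.58250427246094), 11.365028381347656) 0.2852320471956814
```

View pics/rect_side.png

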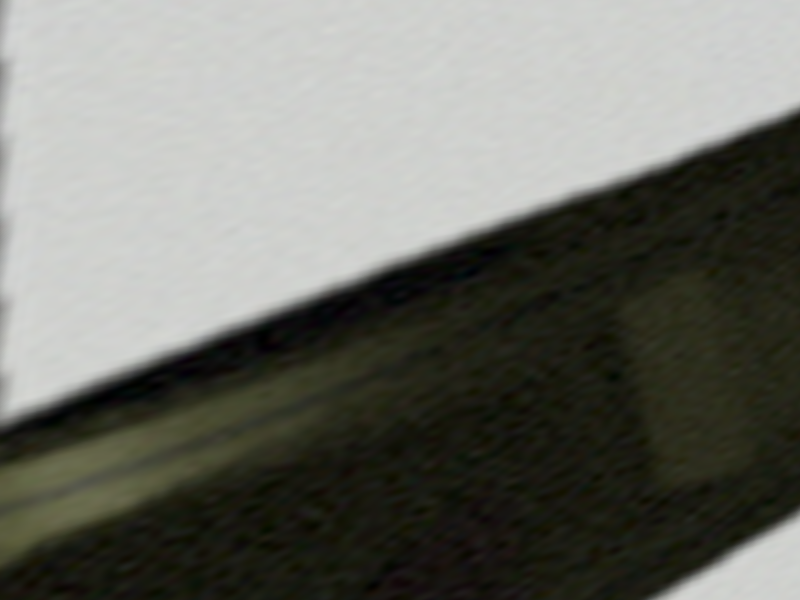

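View pics/rect_scene.png

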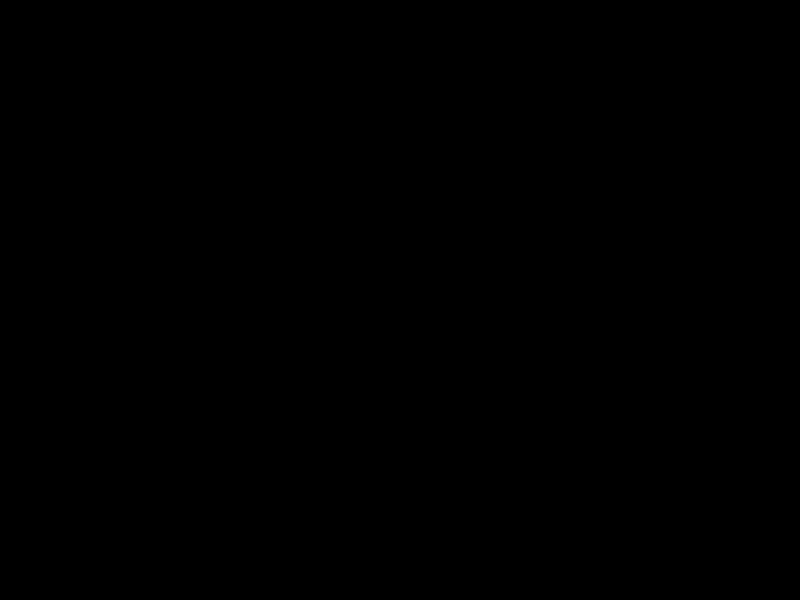

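The rectified pictures are off because I swapped the x and y rows in the homography. I'll fix that.

```bash
python3 - <<'E'
from h import *
ims=[]
for n in ["side","scene"]:
    d=dict(np.load(n+"0.npz")); 
    P=d["mtx"]@d["camera_from_world"][:3]
    # window x .38..0.68, y -0.40..0.0 at 0.5mm -> 800x600
    A=np.array([[0,-.0005,.68],[-.0005,0,0],[0,0,.006],[0,0,1]])
    img=cv2.warpPerspective(d["img"],P@A,(800,600),flags=cv2.INTER_CUBIC|cv2.WARP_INVERSE_MAP)
    cv2.imwrite(f"pics/rect2_{n}.png",img[:,:,::-1])
E
```

```text
(no output)
```

View pics/rect2_side.png

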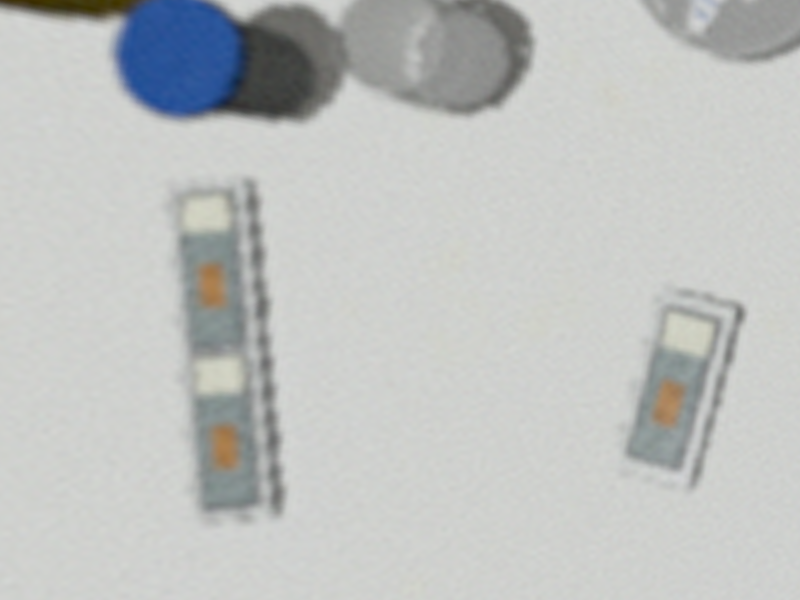

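View pics/rect2_scene.png

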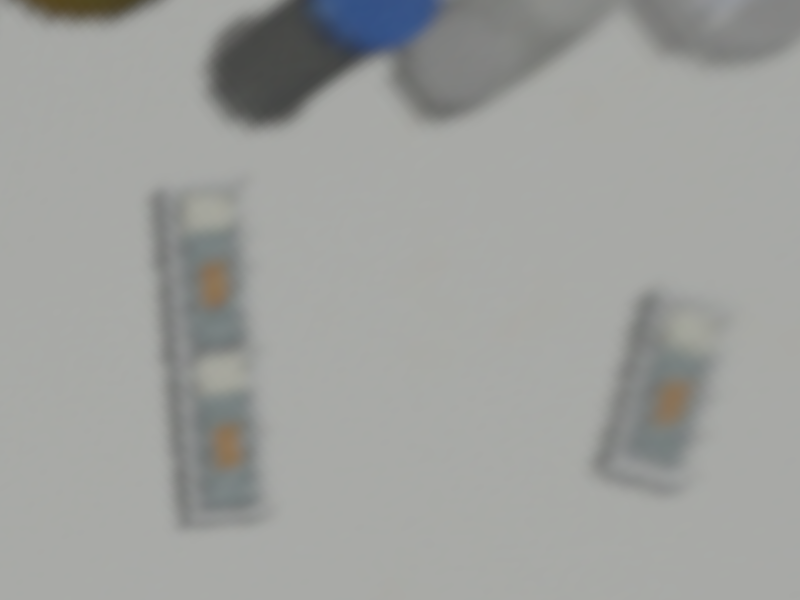

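```bash
cat >> h.py <<'E'
np.set_printoptions(suppress=True,precision=4)
yawB=np.radians(10.68); t=np.radians(25)
BX=np.array([np.cos(yawB)*np.cos(t),np.sin(yawB)*np.cos(t),np.sin(t)]);BY=np.array([-np.sin(yawB),np.cos(yawB),0]);BZ=np.cross(BX,BY)
RB=np.stack([BX,BY,BZ],1)
def jaw(xdir,ydir):   # tool rotation from jaw x and approach y
    return np.stack([xdir,ydir,np.cross(xdir,ydir)],1)
def plan(s,p,Rt):
    Rc=R.from_quat(s["eef_rot"]).as_matrix()
    rv=R.from_matrix(Rc.T@Rt).as_rotvec()
    d=np.array(p)-s["tool_pos"]
    print("turn",rv,"|",np.linalg.norm(rv),"shift mm in current",(Rc.T@d*1000).round(1),"in target",(Rt.T@d*1000).round(1))
E
python3 - <<'E'
from h import *
from plant import r
s=r.get_state(); Rc=R.from_quat(s["eef_rot"]).as_matrix(); print(Rc)
d=dict(np.load("wrist0.npz")); print(d["tool_from_camera"],d["mtx"])
# board centre
from itertools import chain
c=np.array([.5638,.1646,.0872]);n=BZ
for ey in (.0552,.0593):
    M=np.stack([BZ,BX,BY]); p=np.linalg.solve(M,[c@BZ,.564,ey]); print("board c",p)
bar=np.array([.591,.170]); 
# bar front edge etc
for nme in("side","scene"):
    dd=dict(np.load(nme+"0.npz"));W=cloud(dd);p=W[np.isfinite(W).all(-1)]
    t_=p[(p[:,2]>.281)&(p[:,2]<.291)&(p[:,0]>.4)&(p[:,0]<.75)&(p[:,1]>0)&(p[:,1]<.35)]
    u=np.array([np.cos(yawB),np.sin(yawB)]);v=np.array([-u[1],u[0]])
    a=t_[:,:2]@u;b=t_[:,:2]@v
    k=(b>np.median(b)-.08)&(b<np.median(b)+.08)
    print("bar u",np.percentile(a[k],[1,50,99]),"v",np.percentile(b,[.5,99.5]))
yl=np.radians(4.1);ul=np.array([np.cos(yl),np.sin(yl),0])
g=np.array([.505,-.1095,0])-.025*ul
for sg in(1,-1):
    Rt=jaw(sg*np.array([-ul[1],ul[0],0]),np.array([0,0,-1.])); plan(s,g+[0,0,.1],Rt); print(Rt)
E
```

```text
[[ 0.256  -0.0005  0.9667]
 [-0.9667  0.0013  0.256 ]
 [-0.0014 -1.     -0.0001]]
[[ 1.     -0.0004 -0.     -0.0006]
 [-0.0001 -0.2915  0.9566 -0.1445]
 [-0.0003 -0.9566 -0.2915  0.0739]
 [ 0.      0.      0.      1.    ]] [[288.733    0.     318.5218]
 [  0.     288.733  198.8128]
 [  0.       0.       1.    ]]
board c [0.5618 0.1621 0.0861]
board c [0.5611 0.1662 0.0861]
bar u [0.5578 0.5856 0.6172] v [-0.0585  0.166 ]
bar u [0.5565 0.5818 0.6152] v [-0.0497  0.1724]
turn [-0.002  -2.9543 -0.0003] | 2.954280203947253 shift mm in current [-393.9  138.6  435.7] in target [ 468.3  138.1 -354.7]
[[-0.0715  0.     -0.9974]
 [ 0.9974  0.     -0.0715]
 [ 0.     -1.     -0.    ]]
turn [ 0.0002  0.1873 -0.0014] | 0.1873176254218317 shift mm in current [-393.9  138.6  435.7] in target [-468.3  138.1  354.7]
[[ 0.0715  0.      0.9974]
 [-0.9974  0.      0.0715]
 [-0.     -1.      0.    ]]
```

```bash
python3 -m inch '[[0,0,0,0,0.094,0],[0,0,0,0,0.093,0],[-31,6,23,0,0,0],[-31,6,23,0,0,0],[-31,6,23,0,0,0],[-31,6,23,0,0,0],[-31,6,23,0,0,0],[-31,6,23,0,0,0],[-31,6,23,0,0,0],[-31,6,23,0,0,0]]' 88 10; python3 -m inch '[[-31,6,23,0,0,0],[-31,6,23,0,0,0],[-31,6,23,0,0,0],[-31,6,23,0,0,0],[-31,6,23,0,0,0],[-31,6,23,0,0,0],[-4,3,-6,0,0,0],[0,0,0,0,0,0],[0,0,0,0,0,0]]'
python3 - <<'E'
from h import *
from plant import r
s=r.get_state()
d=r.snapshot("wrist"); cv2.imwrite("pics/w1.png",d["img"][:,:,::-1]); np.savez("w1.npz",**d,pos=s["tool_pos"],rot=s["eef_rot"])
print(s["q"],s["contact_force"])
Rc=R.from_quat(s["eef_rot"]).as_matrix()
T=np.eye(4);T[:3,:3]=Rc;T[:3,3]=s["tool_pos"];T=T@d["tool_from_camera"]
d["camera_from_world"]=np.linalg.inv(T)
P=d["mtx"]@d["camera_from_world"][:3]
A=np.array([[0,-.0005,.68],[-.0005,0,0.05],[0,0,.006],[0,0,1]])
img=cv2.warpPerspective(d["img"],P@A,(600,560),flags=cv2.INTER_CUBIC|cv2.WARP_INVERSE_MAP)
cv2.imwrite("pics/w1r.png",img[:,:,::-1])
E
```

```text
clock: 0.98
tool_pos: [0.3263, -0.342, 0.1905]
eef_rot: [-0.517, 0.482, -0.482, 0.518]
contact_force: [0.9, -0.2, 0.0]
opening: 1.003
clock: 1.73
tool_pos: [0.443, -0.1448, 0.1515]
eef_rot: [0.518, -0.482, 0.481, -0.517]
contact_force: [0.4, 0.2, -0.5]
opening: 0.996
[ 0.2212  0.6417 -0.0075  2.1225  0.0137  0.3788 -1.296 ] [ 0.4262  0.1949 -0.5493]
```

View pics/w1.png

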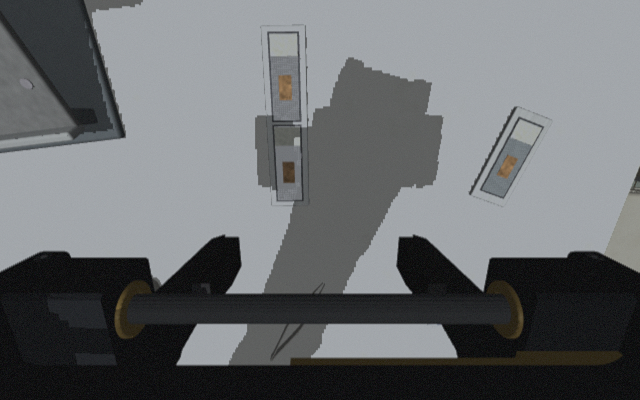

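View pics/w1r.png

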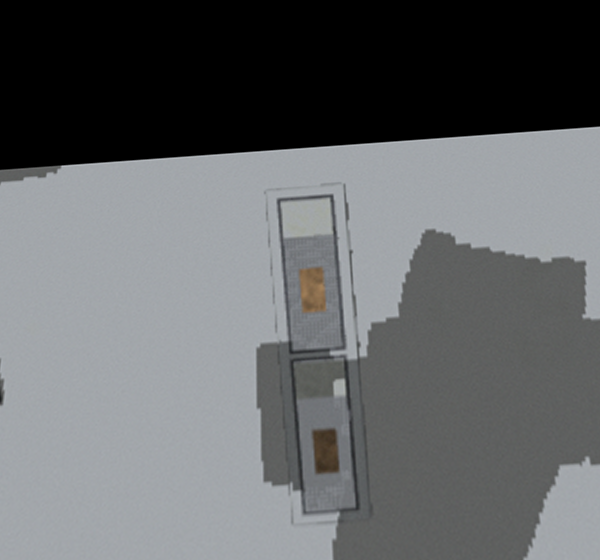

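The wrist view puts the carrier centre at (0.503, -0.109) with yaw 4.5°, which agrees with the fixed cameras. Next is the grasp, 40 mm towards the near end.

```bash
cat >> h.py <<'E'
yl=np.radians(4.5);ul=np.array([np.cos(yl),np.sin(yl),0])
RG=jaw(np.array([ul[1],-ul[0],0]),np.array([0,0,-1.]))
G=np.array([.5032,-.109,.002])-.04*ul
E
python3 - <<'E'
from h import *
from plant import r
plan(r.get_state(),G,RG)
E
```

```text
turn [ 0.0008 -0.0084  0.0008] | 0.008420977246862327 shift mm in current [-32.3 149.7  22.7] in target [-32.  149.8  22.8]
```

```bash
python3 -m inch '[[-16,10,11.5,0,-0.008,0],[-16,20,11.5,0,0,0],[0,25,0,0,0,0],[0,25,0,0,0,0],[0,20,0,0,0,0],[0,10,0,0,0,0],[0,0,0,0,0,0],[0,0,0,0,0,0]]' 
python3 - <<'E'
from h import *
from plant import r
plan(r.get_state(),G,RG)
E
```

```text
clock: 2.45
tool_pos: [0.464, -0.1123, 0.042]
eef_rot: [0.519, -0.48, 0.48, -0.519]
contact_force: [0.7, -0.9, 1.1]
opening: 0.995
turn [ 0.0003 -0.0009  0.0005] | 0.0010648557192808941 shift mm in current [-0.2 40.  -0.7] in target [-0.2 40.  -0.7]
```

```bash
python3 -m inch '[[0,10,-0.5,0,0,0],[0,10,0,0,0,0],[0,8,0,0,0,0],[0,6,0,0,0,0],[0,4,0,0,0,0],[0,2,0,0,0,0],[0,0,0,0,0,0],[0,0,0,0,0,0]]' 
python3 - <<'E'
from h import *
from plant import r
s=r.get_state();plan(s,G,RG);print(s["contact_force"])
d=r.snapshot("wrist"); cv2.imwrite("pics/w2.png",d["img"][:,:,::-1])
E
```

```text
clock: 3.12
tool_pos: [0.4638, -0.111, 0.0017]
eef_rot: [-0.52, 0.48, -0.48, 0.52]
contact_force: [-0.1, 0.2, 0.1]
opening: 1.0
turn [-0.0001  0.0014  0.0001] | 0.0013918455589747337 shift mm in current [ 1.1 -0.3 -0.5] in target [ 1.1 -0.3 -0.5]
[-0.1167  0.2086  0.1053]
```

View pics/w2.png

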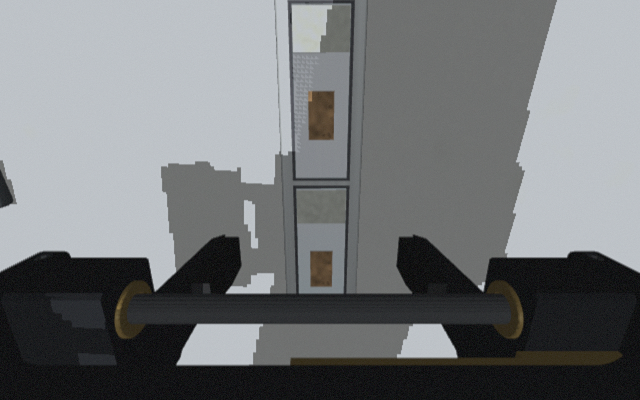

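The carrier (columns 282–360) runs centred between the open fingers (columns 240 and 400). I'll close on it.

```bash
python3 -m inch '[[0,0,0,0,0,0],[0,0,0,0,0,0],[0,0,0,0,0,0],[0,0,0,0,0,0],[0,0,0,0,0,0],[0,0,0,0,0,0],[0,0,0,0,0,0],[0,0,0,0,0,0]]' 30 45
python3 -m inch '[[0,-4,0,0,0,0],[0,-10,0,0,0,0],[0,-15,0,0,0,0],[0,-20,0,0,0,0],[0,-20,0,0,0,0],[0,-20,0,0,0,0],[0,-20,0,0,0,0],[0,-20,0,0,0,0],[0,-20,0,0,0,0],[0,0,0,0,0,0]]'
python3 - <<'E'
from h import *
from plant import r
s=r.get_state();print(s["q"])
d=r.snapshot("wrist"); cv2.imwrite("pics/w3.png",d["img"][:,:,::-1])
d=r.snapshot("side"); cv2.imwrite("pics/s3.png",d["img"][:,:,::-1])
Rt=jaw(-BY,-BZ)
BC=np.array([.560,.164,.085])
for c,h in ((-60,.08),(-3,.08),(-3,.0025)):
    plan(s,BC+BX*(c/1000-.040)+BZ*h,Rt)
E
```

```text
clock: 3.83
tool_pos: [0.4638, -0.1111, 0.0017]
eef_rot: [0.52, -0.48, 0.48, -0.519]
contact_force: [-0.7, -0.0, 0.0]
opening: 0.441
clock: 4.67
tool_pos: [0.4653, -0.1115, 0.1544]
eef_rot: [-0.518, 0.478, -0.482, 0.521]
contact_force: [1.4, 0.2, -0.9]
opening: 0.441
[ 0.1425  0.644  -0.0062  2.0923  0.0103  0.399  -1.3633]
turn [ 0.43   -0.1048  0.0252] | 0.44329046330111804 shift mm in current [-253.9   38.7   -7.7] in target [-253.2   43.8    1.3]
turn [ 0.43   -0.1048  0.0252] | 0.44329046330111804 shift mm in current [-259.4   14.9   43.9] in target [-253.2   43.8   58.3]
turn [ 0.43   -0.1048  0.0252] | 0.44329046330111804 shift mm in current [-263.    85.4   76. ] in target [-253.2  121.3   58.3]
```

View pics/w3.png

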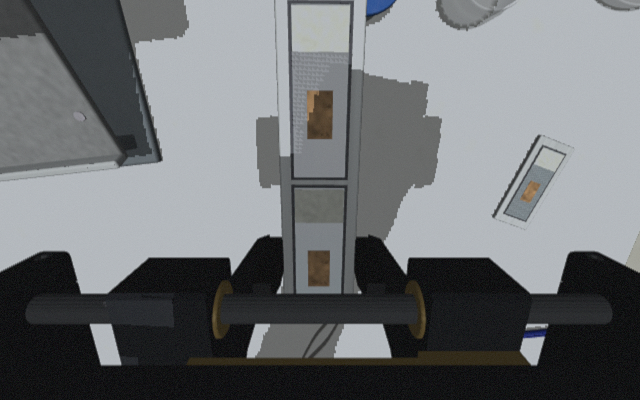

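View pics/s3.png

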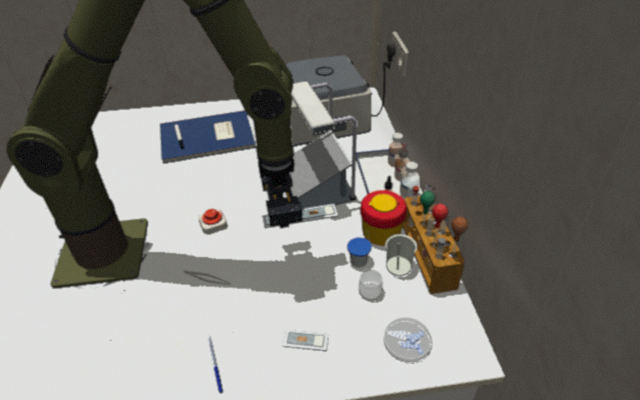

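The carrier is held level and straight. I'll tilt it square to the board, then move across in front of the bar.

```bash
python3 -m inch '[[0,-5,0,0.086,-0.021,0.005],[0,-5,0,0.086,-0.021,0.005],[0,-5,0,0.086,-0.021,0.005],[0,-5,0,0.086,-0.021,0.005],[0,0,0,0.086,-0.021,0.005],[0,0,0,0,0,0],[0,0,0,0,0,0]]'
python3 - <<'E'
from h import *
from plant import r
s=r.get_state();print(s["q"])
Rt=jaw(-BY,-BZ)
BC=np.array([.560,.164,.085])
for c,h in ((-60,.08),(-3,.08),(-3,.0025)):
    plan(s,BC+BX*(c/1000-.040)+BZ*h,Rt)
E
```

```text
clock: 5.35
tool_pos: [0.4564, -0.1083, 0.168]
eef_rot: [-0.46, 0.41, -0.503, 0.606]
contact_force: [0.3, 0.0, -0.5]
opening: 0.437
[ 0.3856  0.5874 -0.2591  2.2871  0.4526  0.0702 -1.6802]
turn [ 0.1926 -0.0373 -0.0224] | 0.19746927373988463 shift mm in current [-247.2   64.3    5.6] in target [-248.4   59.6    2.9]
turn [ 0.1926 -0.0373 -0.0224] | 0.19746927373988463 shift mm in current [-249.4   53.4   61.5] in target [-248.4   59.6   59.9]
turn [ 0.1926 -0.0373 -0.0224] | 0.19746927373988463 shift mm in current [-248.   129.5   76.4] in target [-248.4  137.1   59.9]
```

The tilt drove joint 6 to its lower end (0.07, limit 0.04), so the wrist branch matters here. I'll fit a kinematic model to the readings I already have and check which postures can reach the board.

```bash
cat > kin.py <<'E'
import numpy as np, itertools
from scipy.spatial.transform import Rotation as R
from scipy.optimize import least_squares
LO=np.array([-3.01,-.46,-1.47,.13,-1,.04,-2.66]);HI=np.array([3.01,2.08,1.51,2.56,4.14,2.09,2.66])
# samples
S=[([1.34581501,0.69002244,-0.19452247,1.56635244,0.15730259,0.90251323,-0.21506801],[0.15972779,-0.60357475,0.23788402],[-0.55999023,0.43183044,-0.43070958,0.56073405]),
([0.2212,0.6417,-0.0075,2.1225,0.0137,0.3788,-1.296],[0.443,-0.1448,0.1515],[0.518,-0.482,0.481,-0.517]),
([0.1425,0.644,-0.0062,2.0923,0.0103,0.399,-1.3633],[0.4653,-0.1115,0.1544],[-0.518,0.478,-0.482,0.521]),
([0.3856,0.5874,-0.2591,2.2871,0.4526,0.0702,-1.6802],[0.4564,-0.1083,0.168],[-0.46,0.41,-0.503,0.606])]
def fk(q,p,sg):
    Z=lambda a:R.from_rotvec([0,0,a]);Y=lambda a:R.from_rotvec([0,a,0])
    T=np.array([0,0,p[0]]);A=Z(sg[0]*q[0]+p[8])
    A=A*Y(q[1])*Z(sg[1]*q[2]); T=T+A.apply([p[1],p[7],p[2]])
    A=A*Y(q[3])*Z(sg[2]*q[4]); T=T+A.apply([p[3],0,p[4]])
    A=A*Y(q[5])*Z(sg[3]*q[6]); B=A*Z(p[6]);T=T+A.apply([0,0,p[5]])
    return T,B*R.from_matrix(np.array([[1,0,0],[0,0,-1],[0,1,0]]).T.T@np.eye(3)).inv().inv() if False else B*R.from_rotvec([np.pi/2,0,0])
def res(p,sg,S=S):
    o=[]
    for q,t,e in S:
        T,B=fk(q,p,sg);o+=list((T-t)*5)+list((B.inv()*R.from_quat(e)).as_rotvec())
    return np.array(o)
def fit():
    best=None
    for sg in itertools.product([1,-1],repeat=4):
      for a in (0,1.57,3.14,-1.57):
        f=least_squares(res,[.3,0,.4,0,.4,.3,a,0,0],args=(sg,))
        if best is None or f.cost<best[0]: best=(f.cost,sg,f.x)
    return best
if __name__=="__main__":
    b=fit();print(b);print(res(b[2],b[1]).reshape(-1,6).round(4))
    np.savez("kin.npz",p=b[2],sg=b[1])
E
python3 kin.py
```

```text
(np.float64(5.094609093492201e-05), (-1, -1, -1, -1), array([ 3.45133310e-01,  1.84566668e-02,  5.40552518e-01, -5.45912346e-04,
        3.42918837e-01,  2.96168510e-01, -3.16390002e+00, -3.54722897e-02,
       -2.27727635e-02]))
[[-0.0007 -0.0012 -0.0024 -0.     -0.0005 -0.    ]
 [ 0.001   0.0008  0.0035 -0.0005 -0.0002  0.0002]
 [-0.0013 -0.0005  0.0036  0.0009 -0.      0.0005]
 [ 0.0002  0.0018 -0.0047 -0.0008  0.0007  0.0061]]
```

The model fits to about 1 mm. Now I look for joint solutions at the board.

```bash
cat > ik.py <<'E'
from h import *
import kin
k=np.load("kin.npz");P=k["p"];SG=tuple(k["sg"])
def ik(p,Rt,q0,w=1e-3,m=.03):
    f=least_squares(lambda q:np.concatenate([(kin.fk(q,P,SG)[0]-p)*10,(kin.fk(q,P,SG)[1].inv()*R.from_matrix(Rt)).as_rotvec()*3,w*(q-q0)]),np.clip(q0,kin.LO+m+.01,kin.HI-m-.01),bounds=(kin.LO+m,kin.HI-m))
    T,B=kin.fk(f.x,P,SG)
    return f.x,np.linalg.norm(T-p),(B.inv()*R.from_matrix(Rt)).magnitude()
from scipy.optimize import least_squares
BC=np.array([.560,.164,.085])
E
python3 - <<'E'
from ik import *
rng=np.random.default_rng(1)
for c,h in ((-60,.08),(-3,.0025)):
  for sg in (1,-1):
    Rt=jaw(-sg*BY,-BZ);p=BC+BX*(c/1000-.040)+BZ*h
    sol=[]
    for i in range(60):
        q,e,a=ik(p,Rt,rng.uniform(kin.LO,kin.HI),w=1e-4)
        if e<.001 and a<.01 and not any(np.abs(q-x).max()<.4 for x in sol): sol.append(q)
    print(c,sg,len(sol))
    for q in sorted(sol,key=lambda q:abs(q[2]))[:12]: print("  ",q.round(2))
E
```

```text
-60 1 1
   [-0.54  0.77  0.08  2.53  3.03  0.58  1.37]
-60 -1 1
   [-0.54  0.77  0.08  2.53  3.03  0.58 -1.77]
-3 1 4
   [-0.44  0.87  0.02  2.29  2.96  0.45  1.51]
   [-0.2   0.88 -0.34  2.29  2.47  0.55  2.06]
   [-0.67  0.93  0.37  2.29  3.5   0.5   0.9 ]
   [-0.86  1.05  0.7   2.29  3.87  0.68  0.46]
-3 -1 5
   [-0.51  0.88  0.12  2.29  3.12  0.45 -1.82]
   [-0.28  0.87 -0.23  2.29  2.6   0.51 -1.23]
   [-0.75  0.97  0.51  2.29  3.68  0.56 -2.45]
   [-0.03  0.92 -0.61  2.29  2.24  0.69 -0.8 ]
   [ 0.32  1.27 -1.31  2.29  1.96  1.28 -0.32]
```

Every solution at the board has q5 near 3, meaning the wrist is flipped, while the grasp pose has q5 near 0. The flip costs about half a turn on joint 7. I'll set the carrier back where it was, turn the empty tool half a turn (this also puts the camera on the robot side, away from the light bar), re-grasp, and tilt around the singularity.

```bash
python3 -m inch '[[0,0,0,-0.049,0.015,-0.006],[0,0,0,-0.049,0.015,-0.006],[0,0,0,-0.049,0.015,-0.006],[0,0,0,-0.049,0.015,-0.006],[0,0,0,-0.049,0.015,-0.006],[0,0,0,0,0,0],[0,0,0,0,0,0]]'
python3 - <<'E'
from h import *
from plant import r
s=r.get_state();print(s["q"]);plan(s,[.4638,-.1111,.002],RG)
E
```

```text
clock: 5.93
tool_pos: [0.4575, -0.1073, 0.1682]
eef_rot: [-0.517, 0.483, -0.475, 0.523]
contact_force: [0.5, -0.6, -0.9]
opening: 0.445
[ 0.3353  0.6248 -0.3053  2.0844  0.3575  0.485  -1.7229]
turn [ 0.0016  0.0041 -0.0133] | 0.013993683868546864 shift mm in current [  6.5 166.1   6.2] in target [  4.3 166.2   6. ]
```

```bash
python3 -m inch '[[2,20,2,0,0.004,-0.013],[2,25,2,0,0,0],[0,30,2,0,0,0],[0,30,0,0,0,0],[0,25,0,0,0,0],[0,15,0,0,0,0],[0,8,0,0,0,0],[0,0,0,0,0,0],[0,0,0,0,0,0]]'
python3 - <<'E'
from h import *
from plant import r
s=r.get_state();print(s["q"]);plan(s,[.4638,-.1111,.002],RG)
E
```

```text
clock: 6.68
tool_pos: [0.4625, -0.1119, 0.0159]
eef_rot: [0.52, -0.481, 0.48, -0.518]
contact_force: [0.1, 0.2, -0.9]
opening: 0.44
[ 0.1697  0.9236 -0.0501  2.1447  0.5035  0.087  -1.8559]
turn [ 0.0028 -0.0012  0.0014] | 0.0032988446915535705 shift mm in current [-0.7 13.9  1.4] in target [-0.7 13.9  1.4]
```

```bash
python3 -m inch '[[-1,5,1,0,0,0],[0,4,0,0,0,0],[0,3,0,0,0,0],[0,1.5,0,0,0,0],[0,0,0,0,0,0],[0,0,0,0,0,0]]'
python3 -m inch '[[0,0,0,0,0,0],[0,0,0,0,0,0],[0,0,0,0,0,0],[0,0,0,0,0,0],[0,0,0,0,0,0]]' 88
python3 -m inch '[[0,-8,0,0,0,0],[0,-20,0,0,0,0],[0,-25,0,0,0,0],[0,-25,0,0,0,0],[0,-25,0,0,0,0],[0,-20,0,0,0,0],[0,0,0,0,0,0]]'
python3 - <<'E'
from h import *
from plant import r
s=r.get_state();print(s["q"]);plan(s,[.4638,-.1111,.002],RG)
E
```

```text
clock: 7.18
tool_pos: [0.4639, -0.1108, 0.0022]
eef_rot: [0.52, -0.48, 0.48, -0.518]
contact_force: [0.4, 0.3, -0.3]
opening: 0.439
clock: 7.6
tool_pos: [0.4638, -0.1108, 0.0022]
eef_rot: [0.52, -0.481, 0.48, -0.518]
contact_force: [0.1, 0.8, -0.5]
opening: 0.794
clock: 8.18
tool_pos: [0.4658, -0.111, 0.1289]
eef_rot: [-0.519, 0.479, -0.482, 0.519]
contact_force: [1.1, -1.4, 0.8]
opening: 1.0
[ 0.2961  0.6997 -0.2556  2.1     0.4496  0.3892 -1.8144]
turn [-0.0037 -0.0018  0.0029] | 0.005025203867106706 shift mm in current [ -0.5 126.9  -2.5] in target [ -0.1 126.9  -2. ]
```

```bash
python3 -m inch '[[0,0,0,0,-0.12,0],[0,0,0,0,-0.12,0],[0,0,0,0,-0.12,0],[0,0,0,0,-0.12,0],[0,0,0,0,-0.12,0],[0,0,0,0,-0.12,0],[0,0,0,0,-0.12,0],[0,0,0,0,-0.12,0],[0,0,0,0,-0.12,0],[0,0,0,0,-0.12,0],[0,0,0,0,-0.12,0],[0,0,0,0,-0.12,0]]'
python3 - <<'E'
from h import *
from plant import r
s=r.get_state();print(s["q"]);plan(s,[.4638,-.1111,.002],jaw(-RG[:,0],RG[:,1]))
E
```

```text
clock: 9.18
tool_pos: [0.4635, -0.1107, 0.1247]
eef_rot: [0.708, -0.018, 0.016, -0.706]
contact_force: [0.1, 0.3, 0.1]
opening: 0.998
[ 0.5296  0.77   -0.6456  2.0905  0.8768  0.5788 -0.8036]
turn [-0.0015 -1.6968 -0.0041] | 1.6967916297238037 shift mm in current [  0.8 122.7  -0.2] in target [ -0.4 122.7  -0.3]
```

```bash
python3 -m inch '[[0,0,0,0,-0.12,0],[0,0,0,0,-0.12,0],[0,0,0,0,-0.12,0],[0,0,0,0,-0.12,0],[0,0,0,0,-0.12,0],[0,0,0,0,-0.12,0],[0,0,0,0,-0.12,0],[0,0,0,0,-0.12,0],[0,0,0,0,-0.12,0],[0,0,0,0,-0.12,0],[0,0,0,0,-0.12,0],[0,0,0,0,-0.12,0]]'
python3 - <<'E'
from h import *
from plant import r
s=r.get_state();print(s["q"]);plan(s,[.4638,-.1111,.002],jaw(-RG[:,0],RG[:,1]))
E
```

```text
clock: 10.18
tool_pos: [0.4634, -0.1107, 0.1246]
eef_rot: [-0.542, -0.452, 0.455, 0.543]
contact_force: [-0.1, 0.5, -0.3]
opening: 1.001
[ 0.7028  0.8839 -0.9814  2.0821  1.0783  0.8196  0.4289]
turn [-0.0035 -0.2567 -0.002 ] | 0.25674070703098373 shift mm in current [  0.  122.6  -0.8] in target [ -0.4 122.6  -0.3]
```

```bash
python3 -m inch '[[0,20,0,0,-0.1,0],[0,20,0,0,-0.1,0],[0,20,0,0,-0.057,0],[0,20,0,0,0,0],[0,20,0,0,0,0],[0,10,0,0,0,0],[0,0,0,0,0,0],[0,0,0,0,0,0]]'
python3 - <<'E'
from h import *
from plant import r
s=r.get_state();print(s["q"]);plan(s,[.4638,-.1111,.002],jaw(-RG[:,0],RG[:,1]))
d=r.snapshot("side"); cv2.imwrite("pics/s4.png",d["img"][:,:,::-1])
E
```

```text
clock: 10.85
tool_pos: [0.4631, -0.1105, 0.0146]
eef_rot: [-0.481, -0.517, 0.519, 0.482]
contact_force: [0.6, 0.3, -0.6]
opening: 1.002
[ 0.6422  1.0855 -0.8742  2.1176  1.4145  0.7589  0.4169]
turn [-0.0042 -0.0054 -0.0008] | 0.006881532894381343 shift mm in current [-0.6 12.6 -0.7] in target [-0.6 12.6 -0.7]
```

View pics/s4.png

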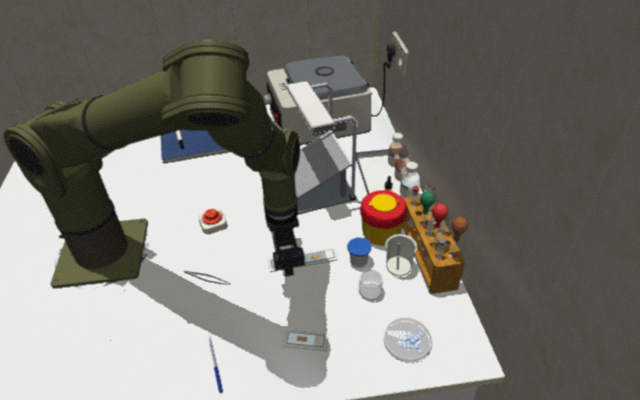

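```bash
python3 -m inch '[[-0.5,5,-0.5,0,-0.005,0],[0,4,0,0,0,0],[0,2,0,0,0,0],[0,1.3,0,0,0,0],[0,0,0,0,0,0],[0,0,0,0,0,0]]'
python3 -m inch '[[0,0,0,0,0,0],[0,0,0,0,0,0],[0,0,0,0,0,0],[0,0,0,0,0,0],[0,0,0,0,0,0],[0,0,0,0,0,0],[0,0,0,0,0,0],[0,0,0,0,0,0]]' 30 45
python3 -m inch '[[0,-4,0,0,0,0],[0,-10,0,0,0,0],[0,-20,0,0,0,0],[0,-25,0,0,0,0],[0,-25,0,0,0,0],[0,-25,0,0,0,0],[0,-25,0,0,0,0],[0,-25,0,0,0,0],[0,-20,0,0,0,0],[0,0,0,0,0,0]]'
python3 - <<'E'
from ik import *
from plant import r
s=r.get_state();print(s["q"])
T,B=kin.fk(s["q"],P,SG);print("model err",T-s["tool_pos"],(B.inv()*R.from_quat(s["eef_rot"])).magnitude())
Rt=jaw(BY,-BZ)
def elbow(q):
    A=R.from_rotvec([0,0,-q[0]+P[8]])*R.from_rotvec([0,q[1],0])*R.from_rotvec([0,0,-q[2]])
    e=np.array([0,0,P[0]])+A.apply([P[1],P[7],P[2]]);A=A*R.from_rotvec([0,q[3],0])*R.from_rotvec([0,0,-q[4]])
    return e,e+A.apply([P[3],0,P[4]])
q=s["q"]
for c,h in ((-60,.08),(-3,.08),(-3,.0025)):
    p=BC+BX*(c/1000-.040)+BZ*h
    q,e,a=ik(p,Rt,q,1e-2); print(c,h,q,e,a,"elbow,wrist",*elbow(q)); 
    plan(s,p,Rt)
E
```

```text
clock: 11.4
tool_pos: [0.4643, -0.1112, 0.0029]
eef_rot: [-0.48, -0.518, 0.52, 0.48]
contact_force: [0.6, 1.3, -0.2]
opening: 1.001
clock: 12.07
tool_pos: [0.4643, -0.1111, 0.0028]
eef_rot: [-0.48, -0.518, 0.52, 0.48]
contact_force: [0.4, 0.6, -0.1]
opening: 0.44
clock: 12.9
tool_pos: [0.4665, -0.1103, 0.1853]
eef_rot: [0.482, 0.519, -0.519, -0.479]
contact_force: [1.4, 0.2, -0.8]
opening: 0.437
[ 0.7668  0.8076 -1.0964  2.03    0.9412  0.9237  0.7951]
model err [0.0146 0.0147 0.0023] 0.00047460378545642926
-60 0.08 [ 0.2802  1.166  -1.4093  2.53    1.8617  1.354  -0.5637] 0.0004632587324047352 0.001466082271698508 elbow,wrist [ 0.4922 -0.1408  0.5231] [0.3155 0.118  0.3839]
turn [-0.4326 -0.106  -0.0261] | 0.4462015884429739 shift mm in current [252.9  69.5   9.3] in target [252.2  71.3  13. ]
-3 0.08 [ 0.3417  1.1243 -1.427   2.3724  1.7938  1.2692 -0.3526] 1.550141244526535e-06 7.2335180937490505e-06 elbow,wrist [ 0.4755 -0.1673  0.5445] [0.3655 0.1273 0.4078]
turn [-0.4326 -0.106  -0.0261] | 0.4462015884429739 shift mm in current [258.4  45.5 -42.1] in target [252.2  71.3 -44. ]
-3 0.0025 [ 0.3162  1.2746 -1.3143  2.2917  1.9582  1.2835 -0.3181] 8.840724340764249e-07 2.2906863654713293e-06 elbow,wrist [ 0.5013 -0.1674  0.4656] [0.3977 0.1334 0.3375]
turn [-0.4326 -0.106  -0.0261] | 0.4462015884429739 shift mm in current [262.1 115.9 -74.4] in target [252.2 148.8 -44. ]
```

```bash
python3 - <<'E'
t=open("kin.py").read()
t=t.replace("def fk(","""S+=[([0.3353,0.6248,-0.3053,2.0844,0.3575,0.485,-1.7229],[0.4575,-0.1073,0.1682],[-0.517,0.483,-0.475,0.523]),
([0.1697,0.9236,-0.0501,2.1447,0.5035,0.087,-1.8559],[0.4625,-0.1119,0.0159],[0.52,-0.481,0.48,-0.518]),
([0.2961,0.6997,-0.2556,2.1,0.4496,0.3892,-1.8144],[0.4658,-0.111,0.1289],[-0.519,0.479,-0.482,0.519]),
([0.5296,0.77,-0.6456,2.0905,0.8768,0.5788,-0.8036],[0.4635,-0.1107,0.1247],[0.708,-0.018,0.016,-0.706]),
([0.7028,0.8839,-0.9814,2.0821,1.0783,0.8196,0.4289],[0.4634,-0.1107,0.1246],[-0.542,-0.452,0.455,0.543]),
([0.6422,1.0855,-0.8742,2.1176,1.4145,0.7589,0.4169],[0.4631,-0.1105,0.0146],[-0.481,-0.517,0.519,0.482]),
([0.7668,0.8076,-1.0964,2.03,0.9412,0.9237,0.7951],[0.4665,-0.1103,0.1853],[0.482,0.519,-0.519,-0.479])]
def fk(""",1)
open("kin.py","w").write(t)
E
python3 kin.py
cat >> ik.py <<'E'
def elbow(q):
    A=R.from_rotvec([0,0,-q[0]+P[8]])*R.from_rotvec([0,q[1],0])*R.from_rotvec([0,0,-q[2]])
    e=np.array([0,0,P[0]])+A.apply([P[1],P[7],P[2]]);A=A*R.from_rotvec([0,q[3],0])*R.from_rotvec([0,0,-q[4]])
    return e,e+A.apply([P[3],0,P[4]])
E
python3 - <<'E'
from ik import *
from plant import r
s=r.get_state();q=s["q"]
Rt=jaw(BY,-BZ)
for c,h in ((-60,.08),(-3,.08),(-3,.0025)):
    p=BC+BX*(c/1000-.040)+BZ*h
    q,e,a=ik(p,Rt,q,1e-2); print(c,h,q,e,a,"elbow,wrist",*elbow(q)); 
E
```

```text
(np.float64(0.0016232809446137806), (-1, -1, -1, -1), array([ 0.33261527, -0.00613288,  0.5585805 , -0.00806245,  0.34265522,
        0.3164482 , -3.17390608, -0.03105754, -0.03276925]))
[[-0.0309  0.0088  0.0129 -0.0001 -0.0005 -0.    ]
 [-0.0109  0.0023  0.0005 -0.0005 -0.0002  0.0002]
 [-0.0127 -0.0006  0.0016  0.0009 -0.      0.0006]
 [-0.0003  0.0059 -0.0087 -0.0011  0.001   0.0085]
 [ 0.0037  0.0049 -0.0014 -0.0002  0.0002  0.0007]
 [-0.0048  0.0169 -0.0003 -0.0003 -0.      0.0004]
 [ 0.0006  0.0088 -0.0009 -0.0008 -0.0006 -0.0002]
 [ 0.0103  0.0079 -0.0014 -0.0011  0.0002 -0.0007]
 [ 0.0159 -0.0043 -0.0021  0.0005 -0.0004 -0.    ]
 [ 0.0049  0.0043  0.0043 -0.0012 -0.0002  0.0001]
 [ 0.0207 -0.0133 -0.0045  0.0004  0.0006  0.0006]]
-60 0.08 [ 0.1461  1.0253 -1.2224  2.53    1.9165  1.1782 -0.7134] 0.00024756802418425826 0.0008503893780143038 elbow,wrist [ 0.4808 -0.1036  0.5993] [0.3068 0.1163 0.4022]
-3 0.08 [ 0.2191  0.9713 -1.2267  2.3666  1.8207  1.0641 -0.4745] 2.0266942212099216e-06 1.0031811645451348e-05 elbow,wrist [ 0.4574 -0.1345  0.6253] [0.3571 0.1257 0.4261]
-3 0.0025 [ 0.1915  1.1415 -1.141   2.2992  1.9788  1.118  -0.4766] 9.338166065891771e-07 3.500925382714892e-06 elbow,wrist [ 0.5015 -0.1334  0.5418] [0.3892 0.1318 0.3559]
```

The model is good to about 5 mm, and the reach from here is continuous with no singularity (q6 near 1). Tilt first, then go across.

```bash
python3 -m inch '[[0,0,0,-0.086,-0.021,-0.005],[0,0,0,-0.086,-0.021,-0.005],[0,0,0,-0.086,-0.021,-0.005],[0,0,0,-0.086,-0.021,-0.005],[0,0,0,-0.086,-0.021,-0.005],[0,0,0,0,0,0],[0,0,0,0,0,0]]'
python3 - <<'E'
from ik import *
from plant import r
s=r.get_state();print(s["q"],s["contact_force"])
Rt=jaw(BY,-BZ)
for c,h in ((-30,.08),(-3,.0025)): plan(s,BC+BX*(c/1000-.040)+BZ*h,Rt)
d=r.snapshot("side"); cv2.imwrite("pics/s5.png",d["img"][:,:,::-1])
E
```

```text
clock: 13.48
tool_pos: [0.4641, -0.1136, 0.1802]
eef_rot: [0.533, 0.631, -0.431, -0.362]
contact_force: [-0.7, -0.4, -0.5]
opening: 0.436
[ 0.8796  0.7524 -1.0631  2.3527  1.6972  0.5516  0.2304] [-0.6528 -0.368  -0.497 ]
turn [-0.0617 -0.0145 -0.0092] | 0.06405225712068374 shift mm in current [256.   64.1 -22.1] in target [255.   67.8 -21.8]
turn [-0.0617 -0.0145 -0.0092] | 0.06405225712068374 shift mm in current [257.1 139.8 -53.9] in target [255.  145.3 -48.8]
```

View pics/s5.png

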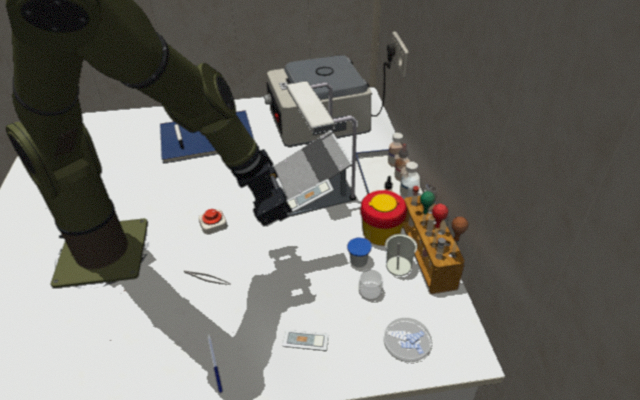

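```bash
python3 -m inch '[[0,10,-6,-0.03,-0.007,-0.005],[0,20,-8,-0.03,-0.007,-0.004],[0,20,-8,0,0,0],[10,12,0,0,0,0],[20,6,0,0,0,0],[25,0,0,0,0,0],[25,0,0,0,0,0],[25,0,0,0,0,0],[0,0,0,0,0,0]]'
python3 - <<'E'
from ik import *
from plant import r
s=r.get_state();print(s["q"],s["contact_force"],elbow(s["q"]))
Rt=jaw(BY,-BZ)
for c,h in ((-30,.08),(-3,.0025)): plan(s,BC+BX*(c/1000-.040)+BZ*h,Rt)
E
```

```text
clock: 14.28
tool_pos: [0.4937, 0.0045, 0.1282]
eef_rot: [0.536, 0.652, -0.413, -0.342]
contact_force: [0.7, 0.6, -0.8]
opening: 0.439
[ 0.5846  0.9812 -1.1828  2.4353  1.9699  0.9284 -0.2589] [ 0.7104  0.5772 -0.8068] (array([ 0.3805, -0.2915,  0.6212]), array([ 0.3565, -0.0213,  0.4117]))
turn [0.002  0.0053 0.0058] | 0.0081469720774823 shift mm in current [144.4  -0.    1.7] in target [144.4  -0.9   2.4]
turn [0.002  0.0053 0.0058] | 0.0081469720774823 shift mm in current [143.8  77.5 -25.2] in target [144.4  76.6 -24.6]
```

```bash
python3 -m inch '[[25,0,0,0.002,0.005,0.006],[25,0,0,0,0,0],[25,0,0,0,0,0],[25,0,0,0,0,0],[25,0,0,0,0,0],[19,0,2,0,0,0],[0,0,0,0,0,0],[0,0,0,0,0,0]]'
python3 - <<'E'
from ik import *
from plant import r
s=r.get_state();print(s["q"],s["contact_force"],elbow(s["q"]))
Rt=jaw(BY,-BZ)
for c,h in ((-30,.08),(-3,.0025)): plan(s,BC+BX*(c/1000-.040)+BZ*h,Rt)
for n in("scene","side"):
    d=r.snapshot(n); cv2.imwrite(f"pics/{n}6.png",d["img"][:,:,::-1])
    x0,y0=(170,150) if n=="scene" else (230,60)
    cv2.imwrite(f"pics/{n}6c.png",cv2.resize(d["img"][y0:y0+180,x0:x0+180,::-1],(540,540),interpolation=cv2.INTER_CUBIC))
    np.savez(n+"6.npz",**d)
E
```

```text
clock: 14.95
tool_pos: [0.4657, 0.1408, 0.1261]
eef_rot: [0.541, 0.646, -0.414, -0.343]
contact_force: [-0.1, -0.0, -1.1]
opening: 0.438
[ 0.1889  1.0103 -1.2337  2.46    1.8665  1.1525 -0.5983] [-0.0635 -0.0131 -1.0555] (array([ 0.4722, -0.1229,  0.6064]), array([0.329 , 0.1191, 0.4104]))
turn [-0.0013 -0.0032 -0.0074] | 0.008165163906378165 shift mm in current [ 5.3 -1.8 -0.5] in target [ 5.4 -1.8 -0.5]
turn [-0.0013 -0.0032 -0.0074] | 0.008165163906378165 shift mm in current [  6.   75.7 -27.6] in target [  5.4  75.7 -27.5]
```

View pics/scene6.png

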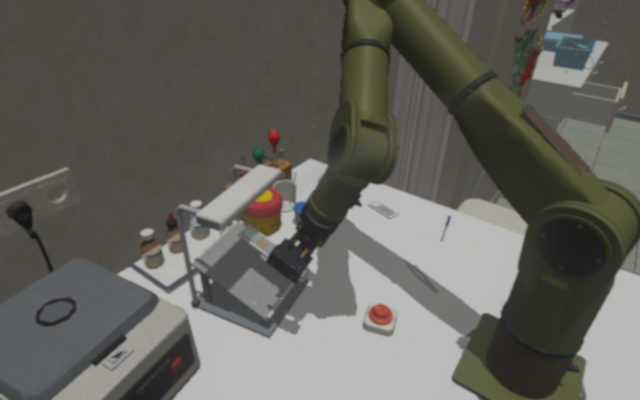

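View pics/side6.png

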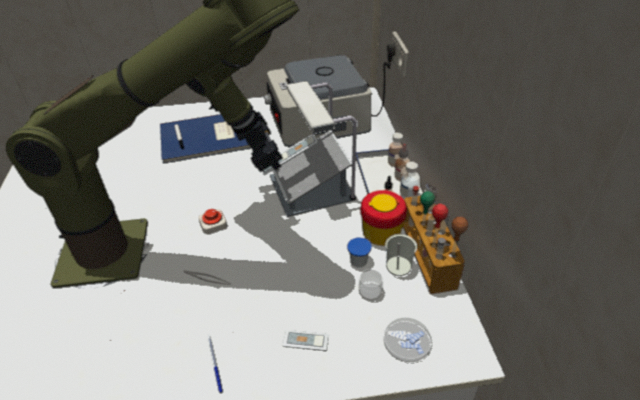

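```bash
python3 -m inch '[[5,2,-7,-0.001,-0.003,-0.007],[0,5,-10,0,0,0],[0,10,-10.5,0,0,0],[0,15,0,0,0,0],[0,12,0,0,0,0],[0,8,0,0,0,0],[0,0,0,0,0,0],[0,0,0,0,0,0]]'
python3 - <<'E'
from ik import *
from plant import r
s=r.get_state();print(s["q"],s["contact_force"])
Rt=jaw(BY,-BZ)
plan(s,BC+BX*(-.003-.040)+BZ*.0025,Rt)
for n in("scene0","side0"):
    d=dict(np.load(n+".npz"));W=cloud(d);p=W[np.isfinite(W).all(-1)]
    b=(p-BC)@RB
    k=(abs(b[:,1])<.08)&(b[:,2]>.006)&(b[:,2]<.016)&(b[:,0]<-.07)&(b[:,0]>-.12)
    print(n,"lip s",np.percentile(b[k,0],[2,25,50,75,98]).round(4),k.sum(),"y",np.percentile(b[k,1],[2,98]))
    k=(abs(b[:,1])<.06)&(b[:,0]<0)&(b[:,0]>-.12)
    for lo in np.arange(-.110,-.06,.004):
        j=k&(b[:,0]>=lo)&(b[:,0]<lo+.004); print(f"{lo:.3f}:{np.median(b[j,2])*1000:.1f}({j.sum()})",end=" ")
    print()
E
```

```text
clock: 15.72
tool_pos: [0.5107, 0.1521, 0.0905]
eef_rot: [0.539, 0.649, -0.413, -0.344]
contact_force: [-1.1, -0.4, -0.4]
opening: 0.435
[ 0.1993  1.0998 -1.1722  2.3428  1.936   1.1354 -0.4958] [-1.0829 -0.4215 -0.4212]
turn [-0.0002 -0.0026 -0.001 ] | 0.0027831696145393936 shift mm in current [ 2.6 23.9 -0.6] in target [ 2.5 23.9 -0.6]
scene0 lip s [-0.1012 -0.0993 -0.0973 -0.0952 -0.0934] 215 y [-0.0756  0.0771]
-0.110:-32.1(77) -0.106:-34.4(76) -0.102:11.3(94) -0.098:12.7(79) -0.094:1.5(74) -0.090:0.8(78) -0.086:0.8(79) -0.082:1.3(76) -0.078:1.1(80) -0.074:1.1(81) -0.070:0.9(79) -0.066:0.5(82) -0.062:0.9(82) 
side0 lip s [-0.1004 -0.0983 -0.0959 -0.094  -0.0924] 110 y [-0.0783  0.0764]
-0.110:-31.8(8) -0.106:nan(0) -0.102:11.8(22) -0.098:13.0(40) -0.094:2.8(62) -0.090:0.1(45) -0.086:-0.9(45) -0.082:-0.2(43) -0.078:-0.2(46) -0.074:-0.9(43) -0.070:-0.6(49) -0.066:-0.5(46) -0.062:-1.1(48)
  return _methods._mean(a, axis=axis, dtype=dtype,
  ret = ret.dtype.type(ret / rcount)
```

The depth data puts the lip's inner face at s ≈ -92.8 mm and the board plane within 1 mm of my model. Gentle final descent next.

```bash
python3 -m inch '[[2.5,6,-0.6,0,-0.003,0],[0,6,0,0,0,0],[0,4,0,0,0,0],[0,3,0,0,0,0],[0,1.5,0,0,0,0],[0,0,0,0,0,0],[0,0,0,0,0,0]]'
python3 - <<'E'
from ik import *
from plant import r
s=r.get_state();print(s["contact_force"],s["contact_force"]@RB,s["moment"])
plan(s,BC+BX*(-.003-.040)+BZ*.0025,jaw(BY,-BZ))
E
```

```text
clock: 16.3
tool_pos: [0.5194, 0.1574, 0.0725]
eef_rot: [0.538, 0.65, -0.414, -0.342]
contact_force: [-0.8, -0.7, -0.6]
opening: 0.435
[-0.7867 -0.6721 -0.5762] [-1.057  -0.5147 -0.1429] [-0.1098  0.3381  0.0054]
turn [0.0011 0.0014 0.0001] | 0.0017784965246311144 shift mm in current [-1.   3.5  0.5] in target [-1.   3.5  0.5]
```

```bash
python3 -m inch '[[-1,1,0.5,0.001,0,0],[0,1,0,0,0,0],[0,0.8,0,0,0,0],[0,0.5,0,0,0,0],[0,0,0,0,0,0],[0,0,0,0,0,0]]'
python3 - <<'E'
from ik import *
from plant import r
s=r.get_state();print(s["contact_force"],s["contact_force"]@RB,s["moment"])
plan(s,BC+BX*(-.003-.040)+BZ*.0025,jaw(BY,-BZ))
for n in("scene","side","wrist"):
    d=r.snapshot(n); cv2.imwrite(f"pics/{n}7.png",d["img"][:,:,::-1]); np.savez(n+"7.npz",**d)
    if n!="wrist":
        x0,y0=(190,200) if n=="scene" else (255,120)
        cv2.imwrite(f"pics/{n}7c.png",cv2.resize(d["img"][y0:y0+120,x0:x0+120,::-1],(600,600),interpolation=cv2.INTER_CUBIC))
E
```

```text
clock: 16.8
tool_pos: [0.5202, 0.1563, 0.0703]
eef_rot: [0.538, 0.65, -0.414, -0.342]
contact_force: [-4.3, -2.9, 8.6]
opening: 0.44
[-4.3418 -2.8637  8.556 ] [-0.7319 -2.0095  9.7818] [-0.3721  0.347  -0.2369]
turn [ 0.0012  0.0026 -0.0002] | 0.002871637319624855 shift mm in current [0.2 1.3 0.1] in target [0.2 1.3 0.1]
```

View pics/side7c.png

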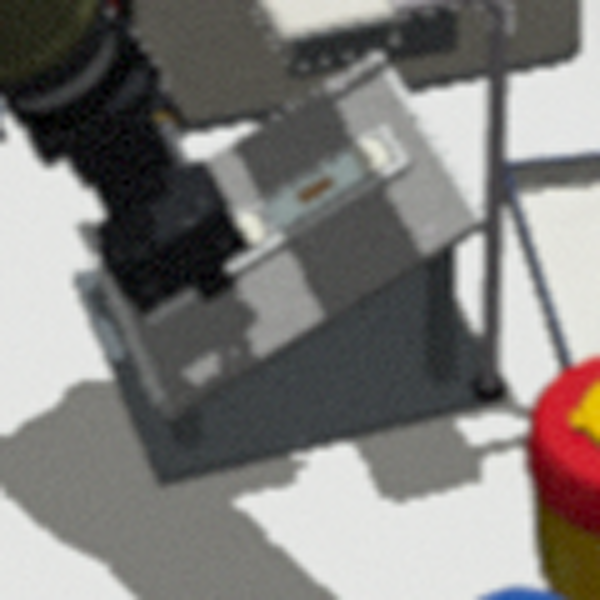

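View pics/scene7c.png

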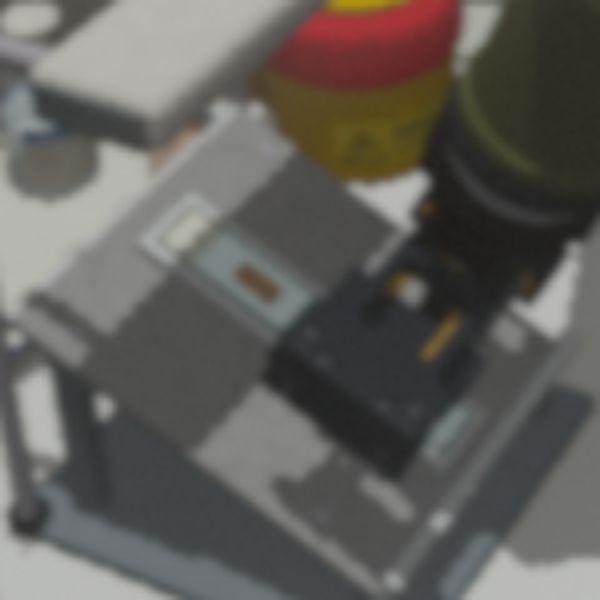

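View pics/wrist7.png

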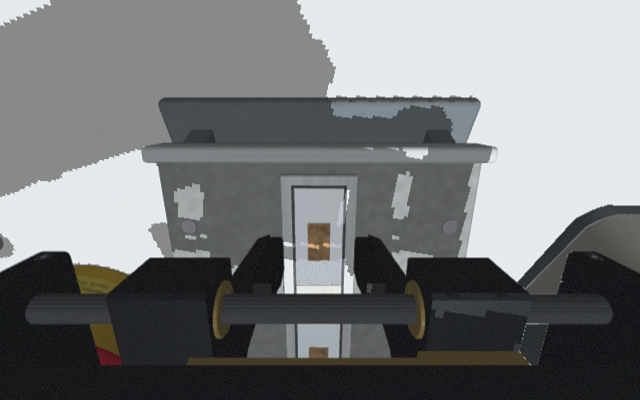

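The wrist view shows the carrier's low end at row 177 and the lip's foot at about row 162, centred on column 318. Measuring the gap in the board frame.

```bash
python3 - <<'E'
from ik import *
from plant import r
s=r.get_state();d=dict(np.load("wrist7.npz"))
cv2.imwrite("pics/w7c.png",cv2.resize(d["img"][130:230,240:400,::-1],(800,500),interpolation=cv2.INTER_CUBIC))
T=np.eye(4);T[:3,:3]=R.from_quat(s["eef_rot"]).as_matrix();T[:3,3]=s["tool_pos"];T=T@d["tool_from_camera"]
def hit(u,v,h):
    K=d["mtx"];ray=T[:3,:3]@[(u-K[0,2])/K[0,0],(v-K[1,2])/K[1,1],1];o=T[:3,3]
    l=((BC+BZ*h-o)@BZ)/(ray@BZ);return (o+l*ray-BC)@RB*1000
print("end L,R top",hit(281,177,.006),hit(357,177,.006),"lip foot",hit(318,162,0),"lip top inner",hit(318,147,.012))
print("board side edges",hit(169,200,0),hit(474,200,0), "carrier sides@240",hit(283,235,.006),hit(354,235,.006))
W=cloud(d,T)
b=(W-BC)@RB*1000
for v in range(140,190,3): print(v,b[v,318].round(1),b[v,240].round(1))
E
```

```text
end L,R top [-88.0909 -18.8251   6.    ] [-88.1832  19.5908   6.    ] lip foot [-94.7422  -0.1462  -0.    ] lip top inner [-103.8792   -0.1362   12.    ]
board side edges [-73.9152 -80.5164  -0.    ] [-74.3172  84.0321  -0.    ] carrier sides@240 [-56.2234 -18.8834   6.    ] [-56.3191  19.2891   6.    ]
140 [-102.4   -0.2  -37.1] [-102.4  -49.4  -36.2]
143 [-104.2   -0.2   -2.4] [-104.2  -40.4   -2.1]
146 [-104.1   -0.1   10.2] [-104.   -37.3   10. ]
149 [-103.    -0.1   12.2] [-102.9  -36.8   12.1]
152 [-101.6   -0.1   12.1] [-101.5  -36.9   12.3]
155 [-100.1   -0.1   11.6] [-100.2  -36.7   13.2]
158 [-98.8  -0.1  12.4] [-98.6 -37.2  12.1]
161 [-97.3  -0.1  12. ] [-97.2 -37.2  12.2]
164 [-93.8  -0.1   0.3] [-93.6 -40.7   0.1]
167 [-92.4  -0.1   1.7] [-92.2 -40.5   1. ]
170 [-90.8  -0.1   1.3] [-90.6 -40.7   0.9]
173 [-89.3  -0.1   2. ] [-88.8 -41.1  -0.1]
176 [-88.5  -0.1   5.3] [-87.4 -40.9   1. ]
179 [-86.9  -0.1   5.3] [-85.7 -41.2   0.2]
182 [-85.6  -0.1   6.4] [-83.9 -41.5  -0.2]
185 [-83.8  -0.1   5.5] [-82.4 -41.5   0.3]
188 [-82.3  -0.1   5.8] [-80.8 -41.6   0.2]
```

View pics/w7c.png

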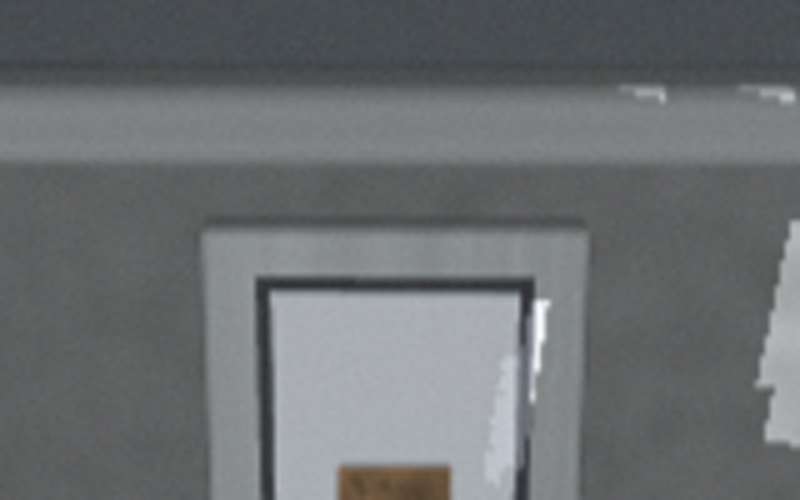

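The gap to the lip is about 8 mm: carrier end at -88 mm, lip inner edge at about -96 mm in the same view. That puts the origin near +1 mm, inside the window, but I'll lift slightly and move 5 mm down the slope for more margin.

```bash
python3 -m inch '[[0,-2.5,0,0,0,0],[0,0,2.5,0,0,0],[0,0,2.5,0,0,0],[0,0,0,0,0,0],[0,0,0,0,0,0]]'
python3 - <<'E'
from ik import *
from plant import r
s=r.get_state();print(s["contact_force"]@RB,(s["tool_pos"]-BC)@RB)
d=r.snapshot("wrist")
T=np.eye(4);T[:3,:3]=R.from_quat(s["eef_rot"]).as_matrix();T[:3,3]=s["tool_pos"];T=T@d["tool_from_camera"]
b=(cloud(d,T)-BC)@RB*1000
for v in range(150,185,2): print(v,b[v,318].round(1),b[v,335].round(1))
E
```

```text
clock: 17.37
tool_pos: [0.5149, 0.1554, 0.0691]
eef_rot: [0.538, 0.649, -0.414, -0.343]
contact_force: [0.1, -0.2, -0.6]
opening: 0.438
[-0.2279 -0.1972 -0.5786] [-0.0483 -0.0001  0.005 ]
150 [-101.4   -0.   -37.2] [-101.3   11.   -37.9]
152 [-100.    -0.   -38.4] [-100.    11.   -38.5]
154 [-104.2    0.     0.6] [-104.4    8.7    2.3]
156 [-104.5    0.1    9.8] [-104.5    8.3    9.8]
158 [-104.     0.1   12.7] [-103.7    8.3   10.9]
160 [-102.9    0.1   11.7] [-102.8    8.3   11.1]
162 [-101.9    0.1   11.9] [-102.1    8.2   12.7]
164 [-101.1    0.1   12.6] [-101.1    8.2   12.8]
166 [-100.     0.1   12.2] [-100.     8.3   12. ]
168 [-98.9   0.1  11.5] [-99.1   8.3  12.7]
170 [-98.    0.1  11.8] [-98.1   8.3  12.2]
172 [-97.    0.1  11.9] [-97.1   8.3  12.4]
174 [-94.6   0.1   5.1] [-94.5   8.8   4.8]
176 [-94.    0.1   7.4] [-94.2   8.6   8.1]
178 [-93.1   0.1   7.6] [-93.1   8.6   7.8]
180 [-91.9   0.1   7. ] [-92.2   8.6   8.2]
182 [-90.9   0.1   7.5] [-91.    8.7   7.8]
184 [-90.1   0.1   8.4] [-89.9   8.7   7.6]
```

```bash
python3 -m inch '[[0,0.7,0,0,0,0],[0,0.6,0,0,0,0],[0,0,0,0,0,0],[0,0,0,0,0,0]]'
python3 - <<'E'
from ik import *
from plant import r
s=r.get_state();print(s["contact_force"]@RB,(s["tool_pos"]-BC)@RB)
E
```

```text
clock: 17.75
tool_pos: [0.5157, 0.1556, 0.0683]
eef_rot: [0.538, 0.65, -0.414, -0.342]
contact_force: [-0.8, 0.5, -0.7]
opening: 0.44
[-0.9061  0.608  -0.3565] [-0.0479 -0.      0.0039]
```

```bash
python3 -m inch '[[0,0.6,0,0,0,0],[0,0.5,0,0,0,0],[0,0,0,0,0,0],[0,0,0,0,0,0]]'
python3 - <<'E'
from ik import *
from plant import r
s=r.get_state();print(s["contact_force"]@RB,(s["tool_pos"]-BC)@RB)
E
```

```text
clock: 18.08
tool_pos: [0.5158, 0.1556, 0.0682]
eef_rot: [0.538, 0.65, -0.414, -0.342]
contact_force: [-4.4, -1.9, 8.6]
opening: 0.436
[-0.5371 -1.0158  9.7813] [-0.0479 -0.      0.0038]
```

It is in contact at about 10 N normal. I'll ease off slightly, open, and withdraw square to the board.

```bash
python3 -m inch '[[0,-0.5,0,0,0,0],[0,0,0,0,0,0],[0,0,0,0,0,0],[0,0,0,0,0,0],[0,0,0,0,0,0],[0,0,0,0,0,0]]' 70
python3 -m inch '[[0,-5,0,0,0,0],[0,-10,0,0,0,0],[0,-15,0,0,0,0],[0,-15,3,0,0,0],[0,-15,5,0,0,0],[0,-15,8,0,0,0],[0,-15,10,0,0,0],[0,0,0,0,0,0]]'
python3 - <<'E'
from ik import *
from plant import r
s=r.get_state();print(s["contact_force"],(s["tool_pos"]-BC)@RB,s["q"])
d=r.snapshot("wrist");cv2.imwrite("pics/wrist8.png",d["img"][:,:,::-1])
T=np.eye(4);T[:3,:3]=R.from_quat(s["eef_rot"]).as_matrix();T[:3,3]=s["tool_pos"];T=T@d["tool_from_camera"]
b=(cloud(d,T)-BC)@RB*1000
for v in range(150,260,6): print(v,b[v,318].round(1))
d=r.snapshot("scene");cv2.imwrite("pics/scene8.png",d["img"][:,:,::-1])
E
```

```text
clock: 18.58
tool_pos: [0.516, 0.1556, 0.0676]
eef_rot: [0.538, 0.649, -0.414, -0.342]
contact_force: [-0.4, 0.1, 0.5]
opening: 0.794
clock: 19.25
tool_pos: [0.4534, 0.144, 0.1403]
eef_rot: [0.537, 0.651, -0.415, -0.341]
contact_force: [0.2, 0.0, -0.4]
opening: 0.79
[ 0.2428  0.0107 -0.3906] [-0.075   0.0001  0.0959] [ 0.1826  0.975  -1.2608  2.4849  1.8378  1.1439 -0.6148]
150 [-117.    -0.   -31.2]
156 [-110.8    0.   -34.9]
162 [-104.7    0.   -36.7]
168 [-98.1   0.1 -40.9]
174 [-103.2    0.1   11.2]
180 [-98.3   0.1  12. ]
186 [-91.8   0.1   6.1]
192 [-87.    0.2   7.8]
198 [-81.8   0.2   7.8]
204 [-76.1   0.2   6.6]
210 [-70.5   0.3   6.3]
216 [-65.4   0.3   7.1]
222 [-59.6   0.3   6.6]
228 [-54.3   0.3   7.3]
234 [-48.2   0.4   6.4]
240 [-43.    0.4   7.6]
246 [-37.1   0.4   7.6]
252 [-31.    0.5   7.2]
258 [-24.7   0.5   6.7]
```

View pics/wrist8.png

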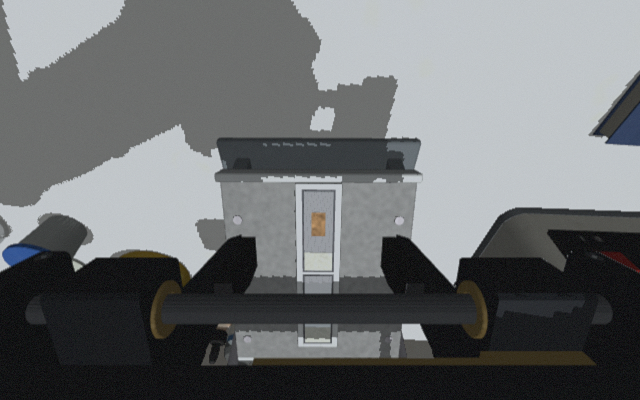

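View pics/scene8.png

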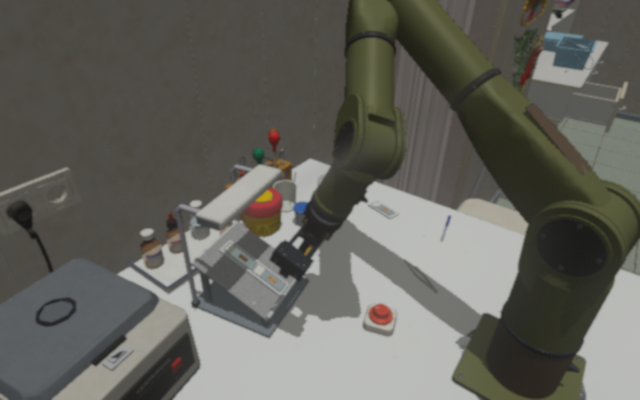

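The carrier lies straight on the board's midline (columns 297–341 against the board's 222–416), with its low end next to the lip (row 183). A final flatness check on the upper part from the fixed cameras, and a check that the bystanders have not moved.

```bash
python3 - <<'E'
from ik import *
from plant import r
for n in("scene","side"):
    d=r.snapshot(n);b=(cloud(d)-BC)@RB*1000
    b=b[np.isfinite(b).all(-1)]
    k=(abs(b[:,1])<14)&(b[:,2]>-5)&(b[:,2]<25)
    for lo in range(-90,85,25):
        j=k&(b[:,0]>=lo)&(b[:,0]<lo+25);m=(abs(abs(b[:,1])-45)<12)&(abs(b[:,2])<10)&(b[:,0]>=lo)&(b[:,0]<lo+25)
        print(n,lo,"carrier",np.median(b[j,2]).round(1) if j.sum() else None,"board",np.median(b[m,2]).round(1) if m.sum() else None)
    d0=dict(np.load(n+"0.npz"))
    sl=np.s_[235:375,345:400] if n=="side" else np.s_[185:225,290:400]
    sl=np.s_[230:360,280:400] if n=="side" else sl
    df=cv2.absdiff(d0["img"][sl],d["img"][sl]);cv2.imwrite(f"pics/df_{n}.png",np.hstack([cv2.resize(x[sl][:,:,::-1],None,fx=3,fy=3) for x in (d0["img"],d["img"])]))
E
```

```text
scene -90 carrier 7.4 board 1.0
scene -65 carrier 7.9 board 1.0
scene -40 carrier 7.6 board 0.7
scene -15 carrier 7.5 board 0.9
scene 10 carrier 7.7 board 1.0
scene 35 carrier 7.6 board 0.9
scene 60 carrier 7.1 board 0.9
side -90 carrier 6.5 board 0.4
side -65 carrier 6.7 board 0.0
side -40 carrier 6.9 board -0.3
side -15 carrier 6.8 board 0.0
side 10 carrier 6.5 board -0.1
side 35 carrier 6.5 board 0.2
side 60 carrier 5.9 board -0.4
```

View pics/df_side.png

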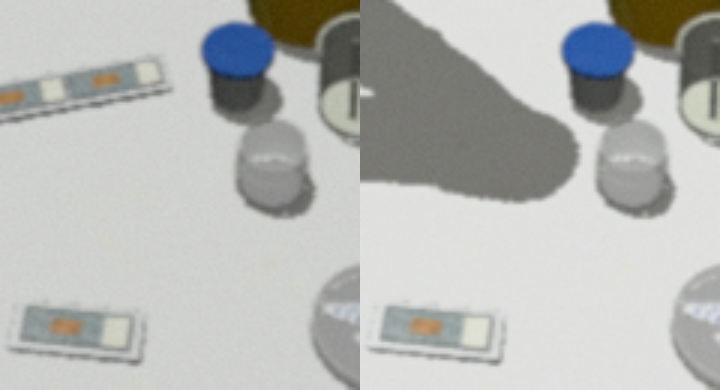

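The carrier is flat, 6–7 mm above the board along its whole length. The cup, jar and short carrier look unmoved. Handing in.

```bash
python3 -c "
from plant import r
print(r.get_state()['clock']);print(r.finish_job())"
```

```text
19.45
the job is handed in; nothing more can be done
None
```

The long carrier is lying flat on the sloped board with its low end about 2 mm from the lip. I handed the job in at 19.5 s; no verdict was given.

**What I did:** I gripped the carrier near its robot-side end and lifted it. The first tilt ran joint 6 close to its limit, so I set the carrier back down where it had been. I then turned the empty gripper half a turn and gripped the carrier again. From there I tilted it square to the board, moved in ahead of the light bar, and lowered it to light contact of about 10 N. I lifted it slightly to shift it 5 mm closer to the lip, set it down again, released it and backed straight off the board.

**Last checks:**

| Check | Result |
|---|---|
| Flatness | 6–7 mm above the board along its whole length (the plate is 6 mm thick) |
| Position across the board | about 1–2 mm from the midline |
| Direction | straight up the slope, slides up |
| Gap to the lip | about 2 mm, measured with the wrist camera just before release |
| Cup, jar and short carrier | look unmoved in the before and after side pictures |
| Robot | clear of everything, no contact force at the end |

**Disagreement:** the cameras differ by 3–4 mm on where the lip is along the slope. I therefore used the gap between carrier and lip as seen in the wrist camera, not the absolute positions.

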